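Close the drill jig on a pendant blank and hold it shut

ROBOT

A 6-joint arm with a two-finger parallel gripper is mounted at the origin on a cart in front of the work surface, level with it; the furniture and walls round the work are solid. World frame = base frame: x ahead of the robot, y to its left, z up, the work surface at z = 0. Lengths are in m, angles in rad, forces in N, time in s.
With the tool pointing down it reaches from about 0.3 to 1 m from the base axis. Payload 5.1 kg.
Tool frame: the origin (TCP) lies at the very end of the fingers, on their centre line; the grasp point (between the pads) lies 19 mm behind it; z points along the fingers, y is the line along which they close (so a half turn about z gives the same grasp; the last joint's range is limited). The gripper opens to 95 mm and grips with 3 to 60 N. Pads are 20 mm wide; open, the fingers measure 119 mm over their backs; the gripper's body (75 mm by 180 mm) begins 59 mm behind the grasp point.
Start: joints at [-1.217, 0.124, 1.65, -0, 1.367, -0.083], TCP at [0.275, -0.589, 0.215] pointing down, gripper open.
Joint ranges: [-2.61, 2.61], [-1.02, 2.33], [0.03, 2.71], [-1.35, 4.49], [0.32, 2.68], [-2.91, 2.91]. Speed limits (rad/s): [2.57, 2.57, 3.14, 3.14, 3.14, 3.14].

INTERFACE

Orientations are given as a 3x3 rotation matrix whose columns are the frame's x, y, z axes.
In Python, from workcell import arm gives the robot as it stands.
- The arm moves only by the tool servo_tool, never from a script. Its argument "increments" is a list of rows, each a list of 2 entries, a list of its own where there are three numbers: the shift along the world's x, y, z in cm, then the turn about the world's z in degrees. In form: [[[x, y, z], yaw], ...]. A call has 1 to 12 rows; each row is the pose to reach, as a shift and turn from the pose commanded when the call began; what a row does not reach only later rows make up. A row lasts 1/10 s, in which the tool goes at most 50 mm and 8.59 degrees, less where a joint would pass 70% of its speed; a pose out of reach is approached as far as the arm can. A call with a gripper value outside its range is refused whole. "jaw" is the finger opening in cm, from 0 to 9.51, set as the call begins (left out, the last holds). The fingers move at their own pace and stop on an object; "squeeze" is the grip in N (left out, the last holds). Time passes only in rows, so rows that repeat a pose let the fingers close. It gives the time, the measured TCP pose, the force, the opening and the grip force at its end, in the units of the state.
- arm.observe(): the state, without advancing time (a new reading comes with each control period).
- arm.grab_frame(name): name is "scene" or "top"; returns the picture (384x512x3 uint8, blue, green, red); there is no depth.
- arm.get_calibration(name): a dict with "K" (3x3 intrinsics, pixels), "D" ([k1, k2, p1, p2, k3] as OpenCV has them; the pictures are not rectified), "R" (3x3) and "t" (3): a world point X has camera coordinates R X + t. Camera axes: x right, y down, z forward; pixel columns grow to the right and rows downward; lengths in m; the calibration is good to about 2 mm. A picture is of the moment at which its call begins. get_calibration takes no time and is no camera call.
- arm.hand_in(): hands the job in; it is judged then, once.
The state is a dict: "time": time; "q": joint angles; "qd": joint speeds; "joint_torque": joint torques, N m; "eef_pos": TCP position; "eef_rot": TCP orientation; "wrist_force": force on the tool from outside, world axes, zero at the start; "ft_torque": the same for the moment, N m; "finger_gap": opening from 0.0 (shut) to 1.0 (fully open); "gripper_force": force on a finger pad.
Only numpy, scipy, OpenCV 4.12 (cv2) and the standard library are available. Lean on these libraries where they do the work, as an engineer would, in place of code of your own. Each camera call takes 0.05 s, during which the arm holds its last target. There are 200 camera calls.

TASK

Close the drill jig on the brass tag blank that lies in its sprung nest: without lifting the cover, slide it sideways off its rest and along the back rail until it drops onto the two locating pins hidden under it, then press it down flat onto the base against the spring. Finish with the gripper still holding the cover pressed down, so that the jig stays shut for drilling; leave the blank in its nest and the other things on the bench where they are.

Things in the scene. Friction and masses are not known exactly. Their poses are not given: they have to be found in the camera images.
- jig_base: bare aluminium drill jig base screwed to the bench, 122 x 206 mm. Origin at bench level below the midpoint of the two pins; +z up, +x to the back rail, -y to the rest. Working deck 20 mm above the origin, y -41 to +47, x -62 to +47.5 mm. With the cover on the pins, its origin is straight above this one, axes parallel, 1.5 mm free between its back edge and the rail
- pins_mid (a point): deck surface (base z 20 mm) midway between the two steel locating pins: where the cover's origin is when shut. Pins 8 mm diameter with bullet noses, tops 10.5 mm above the deck, at base (x, y) = (-34, +29) and (+34, -29) mm
- rest (a point): middle of the rest's flat top, at base (0, -95, 31) mm: the raised step where the cover is parked, y -159 to -41 mm, 11 mm above the deck and so level with the pin tops
- rail (a point): point on the back rail's guiding face at its top edge, base (47.5, 0, 41) mm. The rail is a steel bar along the whole length of the base, 12.5 mm thick, 10 mm higher than the rest; dark lines across its top at y = 0 (closed) and y = -95 mm (parked)
- jig_cover: loose aluminium cover plate 92 (x) x 78 (y) x 16 mm, 0.3 kg. Origin: middle of its underside; axes start within 0.12 rad of the base's. Two blind holes in the underside, 10.5 mm diameter, 12 mm deep, at (-34, +29) and (+34, -29) mm. Drill bush on top at x -31 mm, index line at the back edge. Origin height over the base's: 31 mm sliding on rest and pin tops, 26 mm dropped on the pins, 20 mm shut
- cover_handle (a point): centre of the handle's grip: black bar 42 mm long (cover x), 15 mm wide (y), 16 mm high on two posts, 39.5 mm straight above the cover's origin (23.5 mm above the plate's top), 15.5 mm of air below the bar; pinch it across its 15 mm
- nest (a point): centre of the nest, at base (-8, 0, 22) mm: middle of the recess floor of the sprung pad with the jig open; the pad is 63 x 39 mm with a 2 mm rim
- jig_pad (a joint): travel of the sprung pad in m: 0 = up (open), 0.006 = pushed down with the cover flat on the base. The spring gives about 6 N at 0 and 14 N at 0.006; the cover's weight alone does not move it, so shutting needs about 11 N of push
- tag_blank: loose brass tag blank with round ends, 55 x 30 x 4 mm, lying in the pad's recess (1.5 mm play all round), 2 mm proud of the pad's rim; origin in the middle of its underside
- bur_block: bystander: wooden block 52 x 95 mm with upright burs, 53 mm high; origin in the middle of its underside
- pot_red: bystander: small red screw pot, 41 mm diameter, 30 mm high; origin in the middle of its underside
- solder_tin: bystander: flat round tin with a green lid, 63 mm diameter, 19 mm high; origin in the middle of its underside

How it is judged:
By the outcome, as a careful person would: the job done as asked, in the order asked, and still so for the second after the job is handed in, while the arm keeps its last pose, push and grip.
It also fails if it takes over 32 s, if anything falls off the work surface, if the arm or the gripper's body presses on something with over 40 N, if the wrist force passes 120 N, or if a joint passes its speed limit or range.

## Working session

There is one attempt and no reset: what is moved stays moved. The work goes in short steps, Python scripts to look and compute and a tool call to move; the robot and the scene stay as the last step left them, time stands still between calls to the robot, and variables do not carry over. Pictures are saved under pics/ and viewed, at most 10 in all, crops included, and the job is handed in when it is done.

Besides the shell and the picture viewer there is one more tool, called as name(argument=value, ...), one argument or row to a line, values as JSON. servo_tool: Moves the arm, as the interface text tells. Its arguments: {"type":"object","properties":{"increments":{"type":"array"},"jaw":{"type":"number"},"squeeze":{"type":"number"}},"required":["increments"]}

```bash
mkdir -p pics; cat > h.py <<'E'
import numpy as np, cv2
from workcell import arm
def ray(n,px,z):
    c=arm.get_calibration(n);K=np.array(c["K"]);R=np.array(c["R"]);t=np.array(c["t"]).ravel()
    u=cv2.undistortPoints(np.array(px,float).reshape(-1,1,2),K,np.array(c["D"],float)).reshape(-1,2)
    d=np.c_[u,np.ones(len(u))]@R; o=-R.T@t
    return o+d*((z-o[2])/d[:,2])[:,None]
def proj(n,P):
    c=arm.get_calibration(n)
    return cv2.projectPoints(np.array(P,float).reshape(-1,1,3),cv2.Rodrigues(np.array(c["R"],float))[0],np.array(c["t"],float),np.array(c["K"],float),np.array(c["D"],float))[0].reshape(-1,2)
E
python3 - <<'E'
from h import *
for n in("scene","top"):
    im=arm.grab_frame(n);cv2.imwrite(f"pics/{n}0.png",im);cv2.imwrite(f"pics/{n}0b.png",cv2.resize(im,(800,600),interpolation=cv2.INTER_CUBIC))
    c=arm.get_calibration(n);print(n,-np.array(c["R"]).T@np.array(c["t"]).ravel(),np.array(c["R"])[2],c["K"][0][0])
print(arm.observe())
E
```

```text
scene [0.19810496 0.48429985 0.4220546 ] [ 0.43486412 -0.81930376 -0.37367707] 472.6606961747333
top [ 0.53544464 -0.27462306  1.00792637] [ 0.08227192  0.00683854 -0.99658646] 471.2653466618671
{'time': 0.1, 'q': array([-1.21656528e+00,  1.24432640e-01,  1.65152565e+00, -3.45566755e-05,
        1.36752347e+00, -8.26484262e-02]), 'qd': array([ 0.00049287, -0.00170207, -0.00328191, -0.00082544, -0.00043466,
        0.00060115]), 'joint_torque': array([ 3.48723297e-04, -4.18884981e+01, -3.61095572e+01,  7.76423584e-02,
        4.61869198e-02, -6.80391781e-05]), 'eef_pos': array([ 0.27475678, -0.58842916,  0.21352164]), 'eef_rot': array([[ 9.06073490e-01,  4.23119793e-01, -6.87019063e-04],
       [ 4.23120333e-01, -9.06071789e-01,  1.76008468e-03],
       [ 1.22238073e-04, -1.88545780e-03, -9.99998215e-01]]), 'wrist_force': array([ 0.11851984,  0.39573636, -0.13336545]), 'ft_torque': array([ 0.03632783, -0.02169798,  0.01967664]), 'gripper_force': 0.0, 'finger_gap': 0.997491626274973}
```

View pics/scene0b.png

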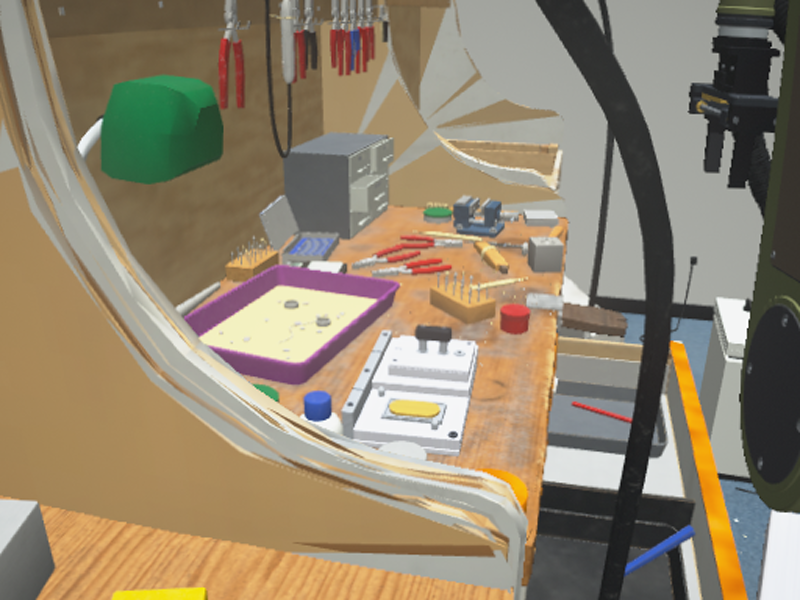

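View pics/top0b.png

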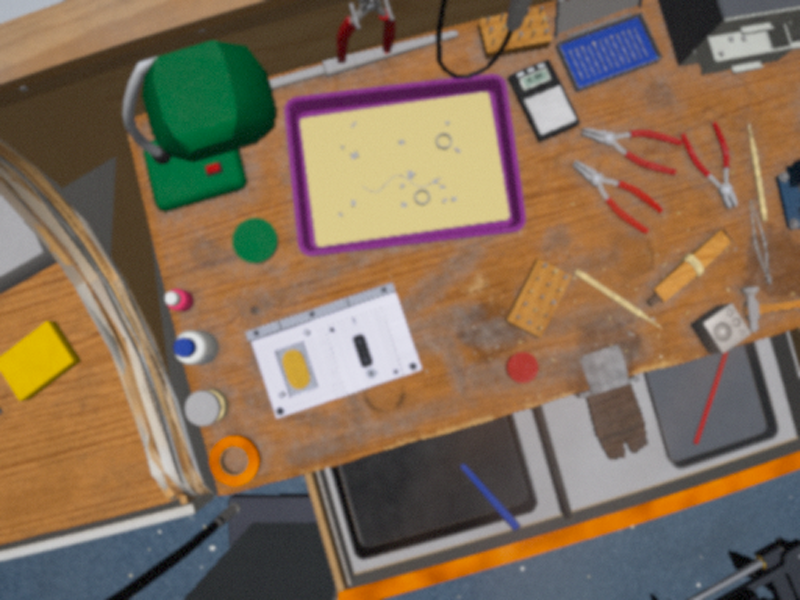

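The scene view shows the jig at about (410,390), with the cover parked and its handle at (433,332). In the top view the jig's corners are near (247,333), (393,287), (421,370) and (277,417), with the handle at (362,350) and the blank at (296,368). I'll enlarge that area.

```bash
python3 - <<'E'
import cv2,numpy as np
im=cv2.imread("pics/top0.png")[178:272,150:278]
a=cv2.resize(im,None,fx=6,fy=6,interpolation=cv2.INTER_CUBIC)
a=np.clip((a.astype(float)-60)*1.2,0,255)
a=(255*(np.clip(a,0,255)/255)**1.8).astype('uint8')
cv2.imwrite("pics/c1.png",a); print(a.shape)
im=cv2.imread("pics/scene0.png")[200:295,215:315]
cv2.imwrite("pics/c2.png",(255*(cv2.resize(im,None,fx=6,fy=6,interpolation=cv2.INTER_CUBIC)/255.)**1.8).astype('uint8'))
E
```

```text
(564, 768, 3)
```

View pics/c1.png

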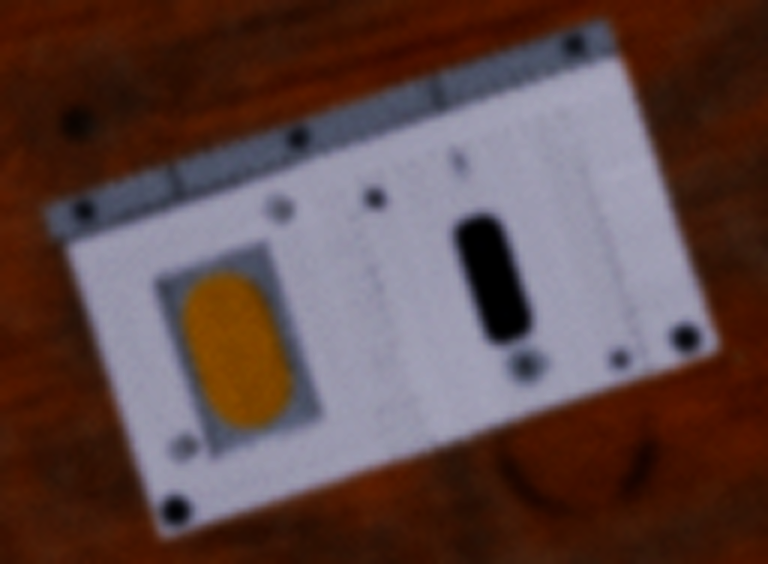

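View pics/c2.png

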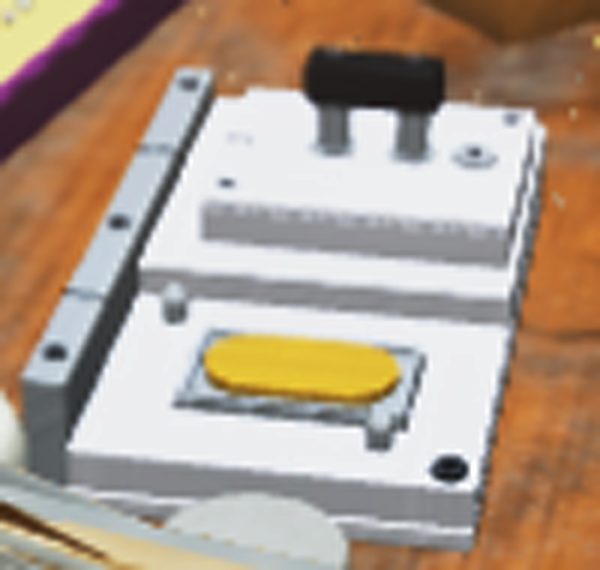

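The crop shows the pin tips at (281,208) and (183,446), and the rail lines at (177,180) and (437,92). The bush is at (527,365), the index mark at (459,162), and the handle runs from (478,225) to (508,332). Next I'll turn these into positions.

```bash
python3 - <<'E'
from h import *
f=lambda p:np.array([150,178])+(np.array(p,float)+.5)/6-.5
g=lambda z,*p:ray("top",[f(q) for q in p],z)
pin=g(.0305,(281,208),(183,446))
mid=pin.mean(0); d=pin[0]-pin[1]; print("pins",pin,mid,np.linalg.norm(d[:2]))
yawp=np.arctan2(d[1],d[0])-np.arctan2(-58,68)
rl=g(.041,(177,180),(437,92)); e=rl[0]-rl[1]; print("rail",rl,np.linalg.norm(e)); yawr=np.arctan2(e[1],e[0])-np.pi/2
c=g(.02,(68,240),(165,537),); r2=g(.031,(718,347),(617,58))
im=cv2.imread("pics/top0.png"); hsv=cv2.cvtColor(im,cv2.COLOR_BGR2HSV)
gold=cv2.inRange(hsv,(15,120,90),(35,255,255)); gold[:230-8]=0;
m=np.zeros_like(gold); m[215:255,175:205]=1; gold=gold*m
ct=max(cv2.findContours(gold,0,1)[0],key=cv2.contourArea); rc=cv2.minAreaRect(ct); print("blank",ray("top",[rc[0]],.028)-0,rc)
dk=(im.max(2)<80).astype('uint8'); m[:]=0; m[210:240,222:242]=1; dk*=m
ct=max(cv2.findContours(dk,0,1)[0],key=cv2.contourArea); rc=cv2.minAreaRect(ct); print(rc)
bx=ray("top",cv2.boxPoints(rc),.0785); H=ray("top",[rc[0]],.0785)[0]
s=[bx[1]-bx[0],bx[2]-bx[1]];print("handle sizes",[np.linalg.norm(x) for x in s]);
l=max(s,key=np.linalg.norm); l=l*np.sign(l[0]); yawh=np.arctan2(l[1],l[0])
bu=g(.047,(527,365),(459,162)); k=bu[1]-bu[0]; print("bush,index",bu,np.linalg.norm(k)); yawb=np.arctan2(k[1],k[0])
print("yaws pin,rail,handle,bush",yawp,yawr,yawh,yawb)
print("lefty edge",c,np.linalg.norm(c[0]-c[1])); print("corner",r2)
y=yawr
B=lambda P:(np.array([[np.cos(y),np.sin(y)],[-np.sin(y),np.cos(y)]])@(np.atleast_2d(P)[:,:2]-mid[:2]).T).T
print("base frame: rail",B(rl),"H",H,B(H),"bush",B(bu),"edge",B(c),B(r2))
E
```

```text
pins [[ 0.56137335 -0.14517192  0.0305    ]
 [ 0.47951315 -0.11045705  0.0305    ]] [ 0.52044325 -0.12781449  0.0305    ] 0.0889168993270326
rail [[ 0.57114925 -0.11065926  0.041     ]
 [ 0.60017254 -0.20054361  0.041     ]] 0.09445394702620857
blank [[ 0.51233234 -0.12928807  0.028     ]] ((189.15000915527344, 235.95001220703125), (24.033309936523438, 12.965337753295898), 71.56504821777344)
((231.8000030517578, 223.89999389648438), (17.39252471923828, 4.743415832519531), 71.56504821777344)
handle sizes [np.float64(0.009354611431233655), np.float64(0.03422563539740441)]
bush,index [[ 0.50666061 -0.23060643  0.047     ]
 [ 0.57579078 -0.20828268  0.047     ]] 0.07264523629314852
yaws pin,rail,handle,bush 0.305112095299333 0.31232770581005775 0.3105536257534589 0.3123525759828489
lefty edge [[ 0.55129763 -0.06832777  0.02      ]
 [ 0.44724749 -0.10207654  0.02      ]] 0.10938651436012854
corner [[ 0.51144264 -0.29570821  0.031     ]
 [ 0.61173142 -0.26234202  0.031     ]]
base frame: rail [[ 0.05352425  0.00074461]
 [ 0.05352425 -0.09370934]] H [ 0.53624937 -0.22133379  0.0785    ] [[-0.01369466 -0.09385174]] bush [[-0.0447012  -0.09358391]
 [ 0.02794404 -0.0935821 ]] edge [[ 0.04764042  0.04712803]
 [-0.061746    0.04698396]] [[-0.06015464 -0.15700552]
 [ 0.04553484 -0.15606974]]
```

servo_tool(
  increments=[
    [[2.4,3.3,0],-0.7],
    [[4.8,6.7,0],-1.3],
    [[7.1,10,0],-2],
    [[9.5,13.4,0],-2.7],
    [[11.9,16.7,0],-3.3],
    [[14.2,20.1,0],-4],
    [[16.6,23.4,0],-4.6],
    [[19,26.8,0],-5.3],
    [[21.4,30.1,-1],-6],
    [[23.7,33.5,-3],-6.6],
    [[26.1,36.8,-6],-7.3],
    [[26.1,36.8,-8],-7.3],
  ],
  jaw=5,
  squeeze=40,
)

```text
time: 1.3
eef_pos: [0.537, -0.217, 0.1325]
eef_rot: [[0.951, 0.309, -0.001], [0.309, -0.951, 0.002], [-0.001, -0.002, -1.0]]
wrist_force: [-0.4, -0.7, -0.5]
finger_gap: 0.525
gripper_force: 0.0
```

servo_tool(
  increments=[
    [[0,0,-1.5],-0.1],
    [[0,0,-3],-0.1],
    [[0,0,-3],-0.1],
  ],
)

```text
time: 1.6
eef_pos: [0.5342, -0.2209, 0.1021]
eef_rot: [[0.953, 0.302, -0.004], [0.302, -0.953, 0.002], [-0.003, -0.003, -1.0]]
wrist_force: [-0.7, 0.6, -0.6]
finger_gap: 0.527
gripper_force: 0.0
```

```bash
python3 - <<'E'
from h import *
o=arm.observe();print(o["eef_pos"],o["eef_rot"][:2,0])
a=arm.grab_frame("top")[150:270,150:310];b=arm.grab_frame("scene")[165:285,210:370]
w=np.vstack([cv2.resize(x,(400,300),interpolation=cv2.INTER_CUBIC) for x in(a,b)]);cv2.imwrite("pics/n1.png",w)
E
```

```text
[ 0.53418646 -0.22091254  0.10209908] [0.95338999 0.30172454]
```

View pics/n1.png

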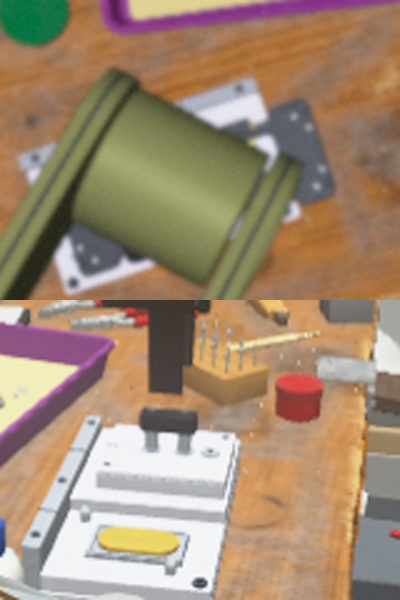

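The top view is now blocked by the arm. In the scene view the fingers (165,345) hang right over the handle (168,420), so I'll descend.

servo_tool(
  increments=[
    [[0,0,-1],0.2],
    [[0,0,-2.5],0.2],
    [[0,0,-4],0.2],
    [[0,0,-5],0.2],
    [[0,0,-5],0.2],
    [[0,0,-5],0.2],
  ],
)

```text
time: 2.3
eef_pos: [0.5357, -0.2208, 0.0541]
eef_rot: [[0.952, 0.306, -0.001], [0.306, -0.952, 0.0], [-0.001, -0.001, -1.0]]
wrist_force: [0.3, 0.1, 0.1]
finger_gap: 0.521
gripper_force: 0.0
```

servo_tool(
  increments=[
    [[0,0,-0.2],0],
    [[0,0,-0.2],0],
    [[0,0,-0.2],0],
    [[0,0,-0.2],0],
    [[0,0,-0.2],0],
    [[0,0,-0.2],0],
    [[0,0,-0.2],0],
    [[0,0,-0.2],0],
  ],
  jaw=0.5,
  squeeze=50,
)

```text
time: 3.1
eef_pos: [0.536, -0.2209, 0.0529]
eef_rot: [[0.952, 0.306, 0.0], [0.306, -0.952, 0.0], [0.0, -0.0, -1.0]]
wrist_force: [-0.8, -0.2, 2.4]
finger_gap: 0.155
gripper_force: 50.0
```

servo_tool(
  increments=[
    [[0,0,-0.05],0],
    [[0.38,0.12,-0.05],0],
    [[0.76,0.24,-0.05],0],
    [[1.14,0.37,-0.05],0],
    [[1.33,0.43,-0.05],0],
    [[1.33,0.43,-0.05],0],
    [[1.33,0.43,-0.05],0],
  ],
)

```text
time: 3.8
eef_pos: [0.5494, -0.2174, 0.0529]
eef_rot: [[0.952, 0.306, 0.0], [0.306, -0.952, -0.001], [-0.0, 0.001, -1.0]]
wrist_force: [-3.1, -1.2, 5.6]
finger_gap: 0.155
gripper_force: 50.0
```

servo_tool(
  increments=[
    [[0.1,0.03,0],0],
    [[0.1,0.03,0],0],
  ],
)

```text
time: 4.0
eef_pos: [0.5501, -0.2172, 0.0529]
eef_rot: [[0.952, 0.306, -0.001], [0.306, -0.952, -0.001], [-0.001, 0.001, -1.0]]
wrist_force: [-3.9, -1.8, 5.7]
finger_gap: 0.158
gripper_force: 50.0
```

servo_tool(
  increments=[
    [[0.1,0.03,0],0],
    [[0.1,0.03,0],0],
  ],
)

```text
time: 4.2
eef_pos: [0.5509, -0.217, 0.0529]
eef_rot: [[0.952, 0.306, -0.001], [0.306, -0.952, -0.002], [-0.001, 0.001, -1.0]]
wrist_force: [-4.7, -2.2, 5.8]
finger_gap: 0.153
gripper_force: 50.0
```

servo_tool(
  increments=[
    [[0.1,0.03,0],0],
    [[0.1,0.03,0],0],
  ],
)

```text
time: 4.4
eef_pos: [0.551, -0.217, 0.0529]
eef_rot: [[0.952, 0.307, -0.003], [0.307, -0.952, -0.002], [-0.004, 0.001, -1.0]]
wrist_force: [-8.8, -2.8, 9.5]
finger_gap: 0.154
gripper_force: 50.0
```

servo_tool(
  increments=[
    [[0.1,0.03,0],0],
    [[0.1,0.03,0],0],
  ],
)

```text
time: 4.6
eef_pos: [0.551, -0.217, 0.053]
eef_rot: [[0.952, 0.307, -0.006], [0.307, -0.952, -0.002], [-0.006, 0.0, -1.0]]
wrist_force: [-12.1, -3.6, 10.3]
finger_gap: 0.155
gripper_force: 50.0
```

servo_tool(
  increments=[
    [[-0.19,-0.06,0],0],
    [[-0.5,0.89,0],0],
    [[-0.8,1.84,0],0],
    [[-1.11,2.8,0],0],
    [[-1.42,3.75,0],0],
    [[-1.72,4.7,0],0],
    [[-2.03,5.65,0],0],
    [[-2.34,6.6,0],0],
    [[-2.64,7.56,0],0],
    [[-2.95,8.51,0],0],
    [[-2.95,8.51,0],0],
    [[-2.95,8.51,0],0],
  ],
)

```text
time: 5.8
eef_pos: [0.5231, -0.1312, 0.0526]
eef_rot: [[0.952, 0.307, -0.001], [0.307, -0.952, -0.002], [-0.002, 0.002, -1.0]]
wrist_force: [-4.9, -1.5, 6.0]
finger_gap: 0.152
gripper_force: 50.0
```

servo_tool(
  increments=[
    [[-0.12,0.17,0],0],
    [[-0.23,0.32,0],0],
    [[-0.23,0.32,-0.1],0],
    [[-0.23,0.32,-0.1],0],
    [[-0.23,0.32,-0.1],0],
  ],
)

```text
time: 6.3
eef_pos: [0.522, -0.1278, 0.0524]
eef_rot: [[0.952, 0.307, 0.001], [0.307, -0.952, -0.002], [0.0, 0.002, -1.0]]
wrist_force: [-3.3, -2.1, 7.9]
finger_gap: 0.157
gripper_force: 50.0
```

servo_tool(
  increments=[
    [[-0.11,0.01,0],0],
    [[-0.11,0.01,0],0],
    [[-0.11,0.01,0],0],
  ],
)

```text
time: 6.6
eef_pos: [0.5218, -0.1277, 0.0524]
eef_rot: [[0.952, 0.306, 0.003], [0.306, -0.952, -0.002], [0.003, 0.003, -1.0]]
wrist_force: [0.7, -2.5, 5.3]
finger_gap: 0.154
gripper_force: 50.0
```

servo_tool(
  increments=[
    [[-0.07,0.03,0],0],
    [[-0.07,0.03,0],0],
    [[-0.07,0.03,0],0],
  ],
)

```text
time: 6.9
eef_pos: [0.5213, -0.1273, 0.0524]
eef_rot: [[0.952, 0.306, 0.004], [0.306, -0.952, -0.001], [0.003, 0.003, -1.0]]
wrist_force: [1.4, -3.0, 4.6]
finger_gap: 0.152
gripper_force: 50.0
```

servo_tool(
  increments=[
    [[-0.07,0.03,-0.1],0],
    [[-0.07,0.03,-0.1],0],
    [[-0.07,0.03,-0.1],0],
  ],
)

```text
time: 7.2
eef_pos: [0.5213, -0.1272, 0.0522]
eef_rot: [[0.952, 0.306, 0.005], [0.306, -0.952, -0.002], [0.004, 0.003, -1.0]]
wrist_force: [1.4, -2.9, 9.1]
finger_gap: 0.153
gripper_force: 50.0
```

servo_tool(
  increments=[
    [[-0.05,0.03,0],0],
    [[-0.05,0.03,0],0],
    [[-0.05,0.03,0],0],
  ],
)

```text
time: 7.5
eef_pos: [0.5175, -0.1252, 0.0488]
eef_rot: [[0.952, 0.306, -0.002], [0.306, -0.952, 0.002], [-0.001, -0.002, -1.0]]
wrist_force: [1.6, -0.0, -1.8]
finger_gap: 0.153
gripper_force: 50.0
```

servo_tool(
  increments=[
    [[0,0,0],0],
    [[0,0,0],0],
  ],
)

```text
time: 7.7
eef_pos: [0.5176, -0.1254, 0.049]
eef_rot: [[0.952, 0.306, -0.002], [0.306, -0.952, 0.002], [-0.001, -0.002, -1.0]]
wrist_force: [1.2, 1.4, -2.7]
finger_gap: 0.155
gripper_force: 50.0
```

```bash
python3 - <<'E'
from h import *
o=arm.observe();print(o["eef_pos"],o["wrist_force"],o["ft_torque"])
b=arm.grab_frame("scene")[200:300,200:330];cv2.imwrite("pics/n2s.png",b)
a=arm.grab_frame("top")[170:270,140:270]
cv2.imwrite("pics/n2.png",np.vstack([(255*(cv2.resize(x,(520,300) if 0 else (390,300),interpolation=cv2.INTER_CUBIC)/255.)**1.6).astype('uint8') for x in(a,b)]))
E
```

```text
[ 0.51763193 -0.12539504  0.04896701] [ 1.20720226  1.37417932 -2.7480419 ] [ 0.15255496 -0.34354306  0.03904383]
```

View pics/n2.png

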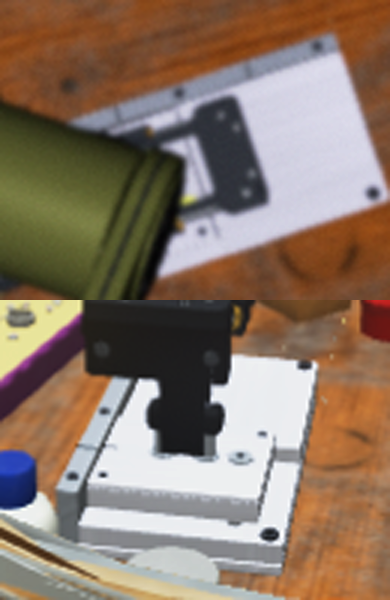

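```bash
python3 - <<'E'
from h import *
b=cv2.imread("pics/n2s.png")[15:85,15:110]
cv2.imwrite("pics/n3.png",(255*(cv2.resize(b,None,fx=8,fy=8,interpolation=cv2.INTER_CUBIC)/255.)**2.2).astype('uint8'))
# expected positions in this crop, cover on pins (z 26+16) at nominal base pose
y=.311;R=np.array([[np.cos(y),-np.sin(y)],[np.sin(y),np.cos(y)]])
for nm,m in(("vision",(.5204,-.1278)),("tcp",(.5176,-.1254))):
  for zb in (.027,):
    P=[(46,39,zb+.016),(-46,39,zb+.016),(-46,39,zb),(-46,-39,zb+.016),(46,-39,zb+.016),(-31,0,zb+.016),(47.5,0,41),(60,0,41)]
    W=[[*(np.array(m)+R@(np.array(p[:2])/1000)),p[2] if p[2]<1 else p[2]/1000] for p in P]
    print(nm,np.round((proj("scene",W)-[215,215]+.5)*8-.5).astype(int).tolist())
E
```

```text
vision [[108, 354], [564, 399], [562, 469], [612, 218], [194, 180], [517, 298], [146, 271], [88, 266]]
tcp [[114, 363], [572, 408], [569, 479], [619, 225], [199, 187], [524, 306], [152, 279], [93, 273]]
```

View pics/n3.png

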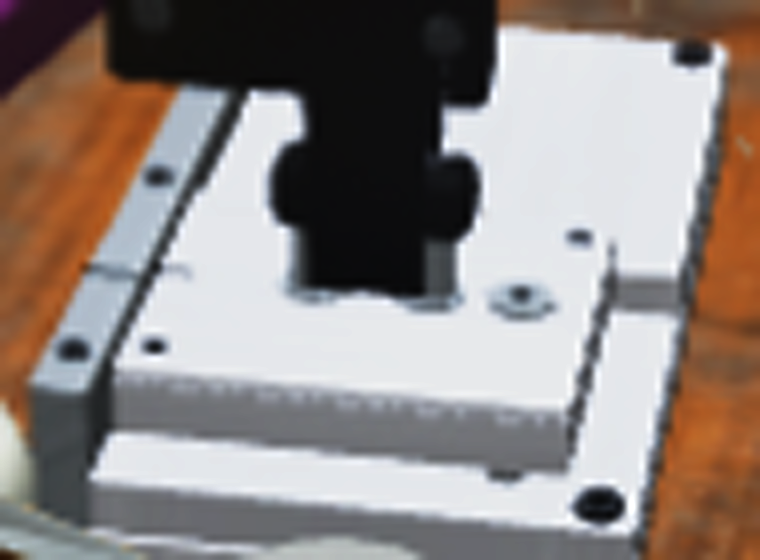

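The close view shows the cover's index line at (185,270), in line with the rail's closed line at (120,268). The cover lies level with its near edge from (117,370) to (570,410), so the holes look to be on the pin noses. I'll centre it and ease down.

servo_tool(
  increments=[
    [[0.15,-0.1,-0.05],0],
    [[0.15,-0.1,-0.05],0],
    [[0.15,-0.1,-0.05],0],
  ],
)

```text
time: 8.1
eef_pos: [0.5195, -0.1272, 0.0493]
eef_rot: [[0.952, 0.306, -0.001], [0.306, -0.952, 0.0], [-0.001, -0.001, -1.0]]
wrist_force: [0.3, 0.3, -2.4]
finger_gap: 0.152
gripper_force: 50.0
```

servo_tool(
  increments=[
    [[0,0,-0.1],0],
    [[0,0,-0.15],0],
    [[0,0,-0.15],0],
  ],
)

```text
time: 8.4
eef_pos: [0.5198, -0.1271, 0.048]
eef_rot: [[0.952, 0.306, -0.0], [0.306, -0.952, 0.0], [-0.0, -0.0, -1.0]]
wrist_force: [-0.8, 0.7, -2.5]
finger_gap: 0.155
gripper_force: 50.0
```

servo_tool(
  increments=[
    [[0,0,-0.1],0],
    [[0,0,-0.2],0],
    [[0,0,-0.2],0],
    [[0,0,-0.2],0],
  ],
)

```text
time: 8.8
eef_pos: [0.52, -0.1272, 0.0467]
eef_rot: [[0.952, 0.306, -0.0], [0.306, -0.952, 0.0], [-0.0, -0.0, -1.0]]
wrist_force: [-3.3, 2.1, 5.0]
finger_gap: 0.155
gripper_force: 50.0
```

servo_tool(
  increments=[
    [[0,0,-0.1],0],
    [[0,0,-0.2],0],
    [[0,0,-0.2],0],
    [[0,0,-0.2],0],
  ],
)

```text
time: 9.2
eef_pos: [0.5201, -0.1272, 0.0449]
eef_rot: [[0.952, 0.306, 0.0], [0.306, -0.952, 0.0], [0.0, -0.0, -1.0]]
wrist_force: [-3.5, 1.2, 7.6]
finger_gap: 0.156
gripper_force: 50.0
```

servo_tool(
  increments=[
    [[0,0,-0.1],0],
    [[0,0,-0.2],0],
    [[0,0,-0.3],0],
    [[0,0,-0.3],0],
    [[0,0,-0.3],0],
  ],
)

```text
time: 9.7
eef_pos: [0.5202, -0.1272, 0.0427]
eef_rot: [[0.952, 0.306, -0.0], [0.306, -0.952, 0.0], [-0.0, -0.0, -1.0]]
wrist_force: [-7.1, 2.6, 11.4]
finger_gap: 0.158
gripper_force: 50.0
```

servo_tool(
  increments=[
    [[0,0,-0.1],0],
    [[0,0,-0.2],0],
    [[0,0,-0.2],0],
    [[0,0,-0.2],0],
  ],
)

```text
time: 10.1
eef_pos: [0.5201, -0.1271, 0.042]
eef_rot: [[0.952, 0.307, -0.001], [0.307, -0.952, 0.0], [-0.001, -0.001, -1.0]]
wrist_force: [-10.1, 4.5, 20.0]
finger_gap: 0.151
gripper_force: 50.0
```

servo_tool(
  increments=[
    [[-0.15,0.07,-0.1],0],
    [[-0.15,0.07,-0.2],0],
    [[-0.15,0.07,-0.2],0],
    [[-0.15,0.07,-0.2],0],
  ],
)

```text
time: 10.5
eef_pos: [0.5201, -0.1271, 0.0419]
eef_rot: [[0.952, 0.307, 0.002], [0.307, -0.952, -0.001], [0.001, 0.002, -1.0]]
wrist_force: [-11.2, 3.4, 25.3]
finger_gap: 0.155
gripper_force: 50.0
```

```bash
python3 - <<'E'
from h import *
o=arm.observe();print(o["eef_pos"],o["wrist_force"],o["ft_torque"])
b=arm.grab_frame("scene")[215:285,215:310]
cv2.imwrite("pics/n4.png",(255*(cv2.resize(b,None,fx=8,fy=8,interpolation=cv2.INTER_CUBIC)/255.)**2.2).astype('uint8'))
E
```

```text
[ 0.52010274 -0.12714596  0.04186208] [-11.15024789   3.35548172  25.33529316] [0.65185858 2.04375281 0.06518033]
```

View pics/n4.png

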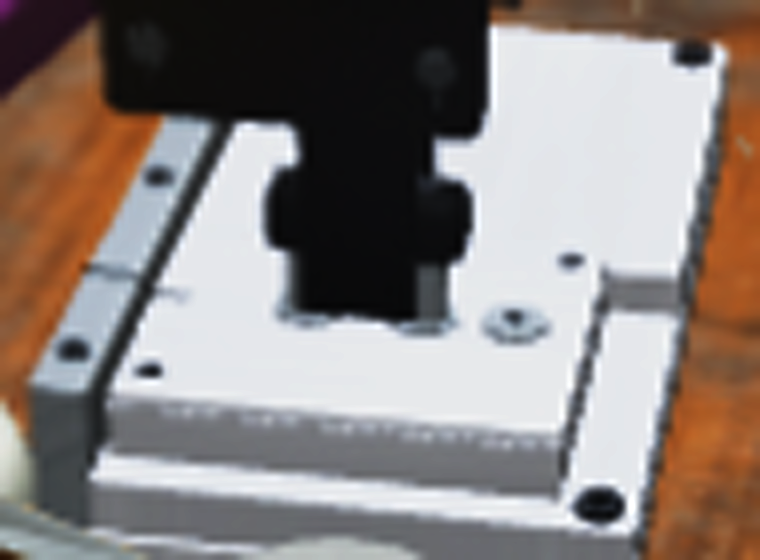

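The cover now lies flat on the deck with no gap under its near edge, from (105,450) to (560,495). Its height dropped about 11 mm and then stopped hard under 25 N, so the jig is shut.

```bash
python3 -c "
from workcell import arm
print(arm.hand_in())"
```

```text
the job is handed in; nothing more can be done
None
```

The jig is shut and handed in: I slid the cover along the back rail, it dropped onto the pins, and the gripper is still holding it flat on the base with about 25 N of push; the run took about 10.5 s.

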